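# Gauge the gap of the knife-handle clamp

## Task

Draw the red-handled taper blade up out of the rack and slide it, point down, between the two plates of the green knife-handle clamp until it drags snugly and the brass spring plate has just given way by a millimetre or two; do not ram it in. Finish while still gripping the blade, keeping it upright and still at that depth so that the clamp can be locked on it. Leave the blue and yellow blades and everything else on the bench where they are.

Things in the scene. Friction and masses are not known exactly. Their poses are not given: they have to be found in the camera images.
- red_blade_handle (a point): centre of the red handle (22 thick along x, 28 wide along y, 70 tall, z up) of the steel taper blade; pinch it along its x. Below the handle the blade is 95 long, 22 wide, tapering evenly from 12 thick at the handle to 4 at the tip, 130 below this point. About 0.12 kg. It hangs upright by the handle's shoulders in a loose slot of the rack. The same turned half round.
- red_blade_tip (a point): middle of the lower end (tip) of the red blade, 4 thick; same axes as the handle.
- blue_blade_handle (a point): a blue-handled taper blade of the same shape as the red one, hanging in the rack; centre of its handle, z up. To be left alone.
- yellow_blade_handle (a point): a yellow-handled taper blade of the same shape as the red one, hanging in the rack; centre of its handle, z up. To be left alone.
- rack: wooden rack fixed to the bench, 200 long along its y, 90 deep along its x, 105 high, origin at the centre of its underside; three slots 65 apart along y hold the three blades in any order, the blades' x along the rack's x. The handles stand on its top and reach 175 above the bench, the tips hang 10 above it.
- clamp: green base of the clamp, fixed to the bench, 210 along its x, 120 along its y, 14 thick; origin at the centre of its underside. On it a grey head slides freely (0.5 N) up to 8 either way along x, carrying two upright plates 60 wide along y, whose faces look at each other along x. The blade goes down between them with its x along the clamp's x, either way round.
- fixed_lip (a point): middle of the upper edge of the steel plate's face, on the sliding head, 115 above the bench; x points across the gap to the brass plate, y along the plates, z up. Above it both plates flare out to a funnel, 133 above the bench at its top and 25 wider than the gap. Below, the gap is parallel and open underneath. A blade pushes the head aside easily, so the gap centres on it.
- spring_lip (a point): the same point on the brass spring plate, facing it. The clear gap between the two, along x, is 5.5 to 8, different each time, so the blade first touches both plates with its tip 18 to 48 below the lips.
- spring_plate (a joint): how far the brass plate is pushed back against its springs, m: 0 at rest, stop at 0.006. They press with 3 N at rest plus 3 N per mm. Once both plates touch, each further 12 mm of depth pushes the plate back 1 mm. While it slides, the drag is about 6 to 9 N at 1 mm, 9 to 14 N at 2 mm, and less at rest. More than 4 mm is ramming.
- tin_center (a point): middle of a copper-coloured tin, 70 diameter, 85 tall. A bystander.
- oil_center (a point): middle of a green oil bottle, 48 diameter, 150 tall. A bystander.
- hammer_grip (a point): the grip of a hammer lying on the bench. A bystander.
- driver_grip (a point): the handle of a screwdriver lying on the bench. A bystander.
- knife_center (a point): a finished knife lying on the bench, wooden handle 115 long, blade 140 long, 18 thick; middle of its handle. A bystander.
Mind the look-alikes: they are no part of the job. Leave any purple look-alike of the part that bears red_blade_handle alone.

How it is judged:
On the way, in this order (a step that is already met when the one before it is completed fails the run):
1. the red blade is gripped and drawn clear of the rack, its tip above the rack's top (contact force between red_blade and the fingers above 3 N and height (world z) of red_blade_tip above 0.11 m), for 0.1 s.
2. the gripped blade's tip is between the two plates, below their lips (contact force between red_blade and the fingers above 3 N and z of red_blade_tip in the frame of fixed_lip below -0.005 m and x of red_blade_tip in the frame of fixed_lip between -0.003 and 0.014 m and y of red_blade_tip in the frame of fixed_lip between -0.02 and 0.02 m), for 0.1 s.
At the end, for the whole second after the job is handed in: The red blade is still gripped by the fingers (over 3 N), upright and square to the plates within 7 degrees, still, its tip between the plates at least 15 mm below the lips; it presses on both plates with over 2 N and holds the spring plate back by 0.4 to 3 mm (contact force between red_blade and the fingers above 3 N and x of red_blade_tip in the frame of fixed_lip between -0.003 and 0.014 m and y of red_blade_tip in the frame of fixed_lip between -0.02 and 0.02 m and z of red_blade_tip in the frame of fixed_lip below -0.015 m and value of joint spring_plate between 0.0004 and 0.003 m and contact force between red_blade and spring_plate above 2 N and (contact force between red_blade and steel_plate above 2 N or contact force between red_blade and steel_plate_flare above 2 N) and angle between red_blade_tip's own z axis and vertical below 0.12 rad and angle between the x axis of red_blade_tip and the x axis of fixed_lip, either way round below 0.12 rad and linear speed of red_blade below 0.01 m/s and contact force between red_blade and rack below 0.1 N); the arm keeps its last pose, push and grip.
It fails at once if the blade is rammed in: the spring plate pushed back more than 4 mm (value of joint spring_plate above 0.004 m).
It fails at once if another blade, or a bystander on the bench, is moved more than 25 mm (distance of any of blue_blade_handle, yellow_blade_handle, tin_center, oil_center, hammer_grip, driver_grip, knife_center from where it was at the start of the episode above 0.025 m).
It also fails if it takes over 40 s, if anything falls off the work surface, if the arm or the gripper's body presses on something with over 40 N, if the wrist force passes 120 N, or if a joint passes its speed limit or range.

## Robot

A 6-joint arm with a two-finger parallel gripper is mounted at the origin on the work surface. World frame = base frame: x ahead of the robot, y to its left, z up, the work surface at z = 0. Lengths are in m, angles in rad, forces in N, time in s.
With the tool pointing down it reaches from about 0.25 to 0.775 m from the base axis. Payload 4 kg.
Tool frame: the origin (TCP) lies midway between the tips of the shut fingers; the grasp point (between the pads) lies 19 mm behind it; z points along the fingers, y is the line along which they close (so a half turn about z gives the same grasp; the last joint's range is limited). The gripper opens to 85 mm and grips with 20 to 120 N. Pads are 22 mm wide; open, the fingers measure 114 mm over their backs; the gripper's body (76 mm by 85 mm) begins 54 mm behind the grasp point. The pads swing forward as they close: fully open they stand 13 mm farther back than shut.
Start: joints at [1.206, 0.087, 1.371, -0, 1.684, -0.103], TCP at [0.142, 0.531, 0.193] pointing down, gripper open.
Joint ranges: [-3.1, 3.1], [-0.76, 2.03], [0.27, 2.55], [-1.08, 4.22], [0.17, 2.65], [-2.57, 2.57]. Speed limits (rad/s): [2.79, 2.79, 3.14, 3.14, 3.14, 3.14].

## Interface

Orientations are given as a rotation vector (axis times angle).
In Python, from bench import robot gives the robot as it stands. The module is installed in compiled form; this text tells all that it offers.
- The arm moves only by the tool drive_tool, never from a script. Its argument "increments" is a list of rows, each an object with "translation": the shift along the tool's x, y, z in m, a list of three; "roll": the turn about the tool's z in rad. A call has 1 to 12 rows; each row is the pose to reach, as a shift and turn from the pose commanded when the call began, along the tool's axes at that moment; what a row does not reach only later rows make up. A row lasts 1/12 s, in which the tool goes at most 41.7 mm and 7.16 degrees, less where a joint would pass 70% of its speed; a pose out of reach is approached as far as the arm can. A call with a gripper value outside its range is refused whole. "hand" is the closure, from 0 (fully open) to 1 (shut), set as the call begins (left out, the last holds). The fingers move at their own pace and stop on an object; "grip_force" is the grip in N (left out, the last holds). Time passes only in rows, so rows that repeat a pose let the fingers close. It gives the time, the measured TCP pose, the force, the opening and the grip force at its end, in the units of the state.
- robot.sense(): the state, without advancing time (a new reading comes with each control period).
- robot.read_camera(name): name is "scene" or "top"; returns a dict with "img" (400x640x3 uint8, red, green, blue), "K" (3x3 intrinsics, pixels), "dist" ([k1, k2, p1, p2, k3] as OpenCV has them; the pictures are not rectified), "T" (4x4, takes a point from camera to world coordinates). Camera axes: x right, y down, z forward; pixel columns grow to the right and rows downward; lengths in m; the calibration is good to about 2 mm. A picture is of the moment at which its call begins. There is no depth.
- robot.close_job(): hands the job in; it is judged then, once.
The state is a dict: "t": time; "joint_positions": joint angles; "dq": joint speeds; "joint_efforts": joint torques, N m; "eef_pos": TCP position; "orientation": TCP orientation; "ft_force": force on the tool from outside, world axes, zero at the start; "torque": the same for the moment, N m; "gripper_width": finger opening in m; "grasp_force": force on a finger pad.
Only numpy, scipy, OpenCV 4.12 (cv2) and the standard library are available. Lean on these libraries where they do the work, as an engineer would, in place of code of your own. Each camera call takes 0.05 s, during which the arm holds its last target. There are 200 camera calls.

## Working session

There is one attempt and no reset: what is moved stays moved. The work goes in short steps, Python scripts to look and compute and a tool call to move; the robot and the scene stay as the last step left them, time stands still between calls to the robot, and variables do not carry over. Pictures are saved under pics/ and viewed, at most 10 in all, crops included, and the job is handed in when it is done.

Besides the shell and the picture viewer there is one more tool, called after ">>>" by a JSON object that holds its "method" and its "body", one argument or row to a line. drive_tool: Moves the arm, as the interface text tells. Its arguments: {"type":"object","properties":{"increments":{"type":"array","items":{"type":"object","properties":{"translation":{"type":"array","items":{"type":"number"}},"roll":{"type":"number"}}}},"hand":{"type":"number"},"grip_force":{"type":"number"}},"required":["increments"]}

```bash
mkdir -p pics
python3 - <<'E'
from bench import robot
import cv2,numpy as np,pickle
d={}
for n in("scene","top"):
    c=robot.read_camera(n);d[n]=c
    cv2.imwrite(f"pics/{n}0.png",c["img"][:,:,::-1]); print(n,c["K"].tolist(),np.round(c["dist"],4),np.round(c["T"],3).tolist())
pickle.dump(d,open("c0.pkl","wb")); print(robot.sense())
E
```

```text
scene [[365.73514755715274, 0.0, 322.6931434558656], [0.0, 365.73514755715274, 196.0965160621593], [0.0, 0.0, 1.0]] [0.0287 0.     0.     0.     0.    ] [[0.323, 0.696, -0.642, 1.235], [0.946, -0.223, 0.234, -0.233], [0.02, -0.683, -0.731, 0.812], [0.0, 0.0, 0.0, 1.0]]
top [[432.8624672430916, 0.0, 314.0891679967513], [0.0, 432.8624672430916, 201.39850110561036], [0.0, 0.0, 1.0]] [0.0237 0.     0.     0.     0.    ] [[0.021, -0.995, 0.102, 0.498], [-1.0, -0.021, 0.001, 0.014], [0.001, -0.102, -0.995, 1.402], [0.0, 0.0, 0.0, 1.0]]
{'t': 0.1, 'joint_positions': array([ 1.20589140e+00,  8.78764661e-02,  1.37213716e+00,  1.31280160e-06,
        1.68358132e+00, -1.03080145e-01]), 'dq': array([-0.00032818, -0.0008603 , -0.00392936,  0.00119804, -0.00126066,
        0.0005115 ]), 'joint_efforts': array([ 2.80199056e-03, -3.53011429e+01, -3.14220250e+01, -6.67718587e-05,
        7.91083847e-03,  4.02580906e-05]), 'eef_pos': array([0.1421678 , 0.53076097, 0.19224151]), 'orientation': array([-4.10038488e-01, -3.11424770e+00,  3.05855374e-03]), 'ft_force': array([-0.09411146,  0.50497597, -0.06180324]), 'torque': array([ 0.00486196, -0.02170366,  0.02124834]), 'grasp_force': 0.0, 'gripper_width': 0.08520707236563604}
```

View pics/scene0.png

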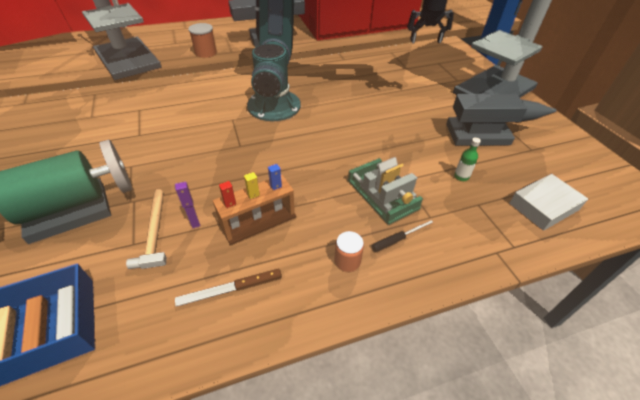

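View pics/top0.png

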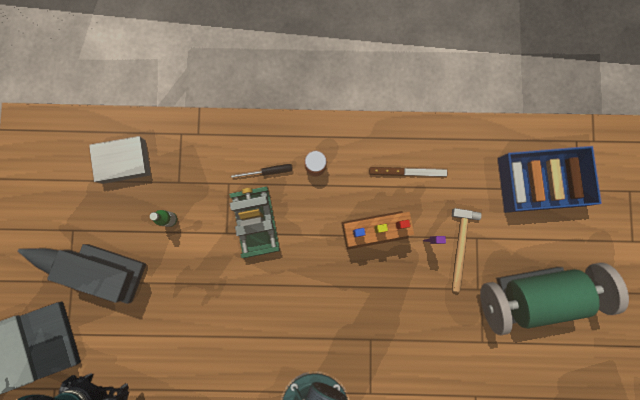

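Top view: the red handle is at about (405,224), yellow at (382,228), blue at (360,232), and the green clamp around (255,222). In the scene view red is at (227,194). The candidates are red (405,224), the purple look-alike (437,240) lying loose on the bench, and the red cupboards in the background of the scene view. I choose the red one in the rack, and check it in a close crop.

```bash
cat > h.py <<'E'
import cv2,numpy as np
def ray(c,uv):
    p=cv2.undistortPoints(np.array(uv,float).reshape(-1,1,2),c["K"],c["dist"]).reshape(-1,2)
    d=np.c_[p,np.ones(len(p))]@c["T"][:3,:3].T
    return c["T"][:3,3],d
def onz(c,uv,z):
    o,d=ray(c,uv); return o+d*((z-o[2])/d[:,2])[:,None]
def proj(c,P):
    R=c["T"][:3,:3].T; r=cv2.Rodrigues(R)[0]
    return cv2.projectPoints(np.array(P,float).reshape(-1,1,3),r,-R@c["T"][:3,3],c["K"],c["dist"])[0].reshape(-1,2)
def tri(c1,u1,c2,u2):
    o1,d1=ray(c1,u1);o2,d2=ray(c2,u2);d1=d1[0];d2=d2[0]
    s=np.linalg.lstsq(np.c_[d1,-d2],o2-o1,rcond=None)[0]
    a=o1+s[0]*d1;b=o2+s[1]*d2
    return (a+b)/2,np.linalg.norm(a-b)
def mask(img,lo,hi,roi):
    h=cv2.cvtColor(img,cv2.COLOR_RGB2HSV); m=cv2.inRange(h,lo,hi)
    z=np.zeros_like(m);x0,y0,x1,y1=roi;z[y0:y1,x0:x1]=m[y0:y1,x0:x1]; return z
E
python3 - <<'E'
from h import *
import pickle
d=pickle.load(open("c0.pkl","rb")); t=d["top"]; s=d["scene"]
def crop(c,x0,y0,w,h,k): return cv2.resize(c["img"][y0:y0+h,x0:x0+w,::-1],None,fx=k,fy=k,interpolation=cv2.INTER_CUBIC)
a=crop(t,335,200,80,60,5);b=crop(t,220,180,80,84,5);e=crop(s,205,160,100,80,4);f=crop(s,340,145,100,80,4)
o=np.zeros((600,800,3),np.uint8)
o[:280,:400]=a[:280];o[280:,:400]=b[:320,:];o[:300,400:]=e[:300];o[300:,400:]=f[:300];cv2.imwrite("pics/crops.png",o)
C={"red":((0,150,90),(4,255,255)),"yellow":((24,150,90),(32,255,255)),"blue":((105,150,90),(125,255,255))}
for k,(lo,hi) in C.items():
    cen={}
    for c,n,roi in((t,"top",(340,205,415,250)),(s,"scene",(205,150,300,220))):
        m=mask(c["img"],lo,hi,roi);ys,xs=np.nonzero(m);cen[n]=(xs.mean(),ys.mean());print(k,n,len(xs),cen[n],xs.min(),xs.max(),ys.min(),ys.max())
    print(k,onz(t,cen["top"],.17).round(4),tri(t,cen["top"],s,cen["scene"]))
E
```

```text
red top 68 (np.float64(404.1617647058824), np.float64(223.64705882352942)) 399 409 220 227
red scene 207 (np.float64(227.04347826086956), np.float64(192.8647342995169)) 220 234 182 206
red [[ 0.5656 -0.2421  0.17  ]] (array([ 0.56718013, -0.24511727,  0.14733334]), np.float64(0.0033737499764827207))
yellow top 71 (np.float64(381.943661971831), np.float64(227.6056338028169)) 377 387 224 231
yellow scene 77 (np.float64(249.94805194805195), np.float64(176.53246753246754)) 244 256 173 181
yellow [[ 0.5531 -0.1791  0.17  ]] (array([ 0.55285654, -0.17956791,  0.1712645 ]), np.float64(0.0014115598265874352))
blue top 56 (np.float64(359.23214285714283), np.float64(231.82142857142858)) 355 363 228 235
blue scene 37 (np.float64(273.6756756756757), np.float64(168.32432432432432)) 270 278 166 171
blue [[ 0.5397 -0.1147  0.17  ]] (array([ 0.53953309, -0.11554025,  0.16969837]), np.float64(0.0016962336706591145))
```

View pics/crops.png

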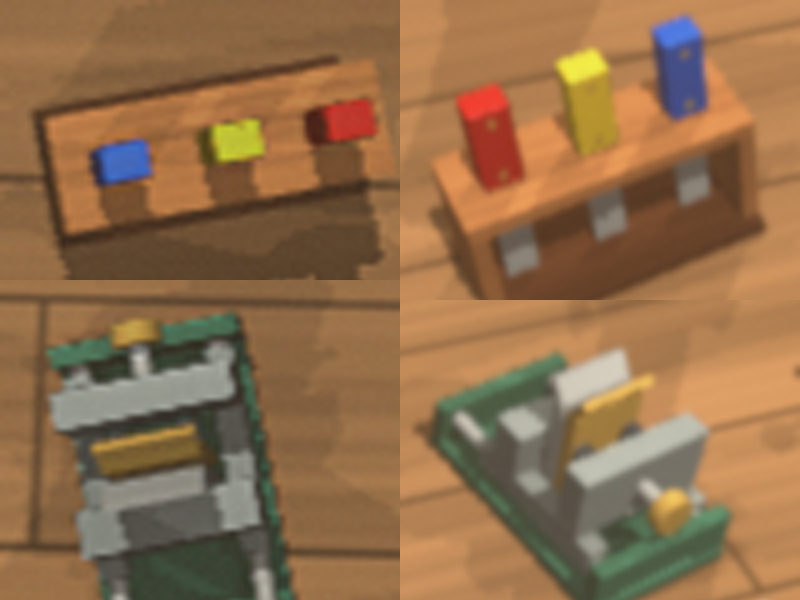

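The crop shows the red handle standing in the rack's end slot; the purple one lies separately. The clamp's brass lip is on its far (+x) side and the steel lip on the near side. Next come the clamp points and the move numbers.

```bash
cat >> h.py <<'E'
from scipy.spatial.transform import Rotation as Ro
def plan(s,target,yaxis):
    R=Ro.from_rotvec(s["orientation"]).as_matrix()
    best=None
    for sg in(1,-1):
        y=sg*np.array([*yaxis,0]);y/=np.linalg.norm(y); v=R.T@y; a=np.arctan2(-v[0],v[1])
        if best is None or abs(a)<abs(best): best=a
    return (R.T@(np.array(target)-s["eef_pos"])).round(4),round(best,4)
E
python3 - <<'E'
from h import *
import pickle
from bench import robot
d=pickle.load(open("c0.pkl","rb")); t=d["top"]; s=d["scene"]
m=mask(t["img"],(15,100,60),(28,255,255),(230,200,270,222));ys,xs=np.nonzero(m)
print("brass",len(xs),xs.mean(),ys.mean(),cv2.minAreaRect(np.c_[xs,ys].astype(np.float32)))
f=lambda L:[(220+x/5-.4,180+(y-280)/5-.4) for x,y in L]
for n,L,z in(("brass top",[(92,446),(195,427)],.133),("brass lip",[(100,475),(203,458)],.115),("steel lip",[(105,483),(203,467)],.115),("steel top",[(105,510),(208,490)],.133)):
    P=onz(t,f(L),z);v=P[0]-P[1];print(n,P.mean(0).round(4),np.linalg.norm(v).round(4),"yaw",np.arctan2(-v[0],v[1]).round(3))
# base green long edges in top crop
P=onz(t,f([(240,320),(290,590)]),.014);v=P[0]-P[1];print("edge yaw",np.arctan2(v[1],v[0]))
P=onz(t,f([(48,355),(240,320)]),.03);v=P[0]-P[1];print("end yaw",np.arctan2(-v[0],v[1]),np.linalg.norm(v))
# rack/blade x from long edge
g=lambda L:[(335+x/5-.4,200+y/5-.4) for x,y in L]
for L in([(45,118),(378,62)],[(65,237),(395,180)]):
    P=onz(t,g(L),.105);v=P[0]-P[1];print("rack",P.mean(0).round(4),np.linalg.norm(v),np.arctan2(-v[0],v[1]))
# top-face of red in scene view: top four corners
k=lambda L:[(205+(x-400)/4-.4,160+y/4-.4) for x,y in L]
print("red top scene",onz(s,k([(458,96),(496,86),(511,101),(471,114)]),.175).mean(0))
print("yel top scene",onz(s,k([(557,64),(594,50),(608,64),(571,80)]),.175).mean(0))
st=robot.sense();print(plan(st,(.566,-.243,.28),(.979,.203)));print(Ro.from_rotvec(st["orientation"]).as_matrix().round(3).tolist())
E
```

```text
brass 221 246.05882352941177 214.24886877828055 ((246.0, 210.5), (21.0, 32.0), 90.0)
brass top [0.5956 0.2081 0.133 ] 0.0613 yaw 0.204
brass lip [0.5792 0.2054 0.115 ] 0.0619 yaw 0.185
steel lip [0.5742 0.2037 0.115 ] 0.0589 yaw 0.183
steel top [0.5585 0.1991 0.133 ] 0.0612 yaw 0.213
edge yaw 0.21299674368332186
end yaw 0.20341043943170492 0.12415332760292797
rack [ 0.5857 -0.174   0.105 ] 0.2028963454272934 0.18763018584979324
rack [ 0.5151 -0.1855  0.105 ] 0.20006858407480357 0.19140344418952687
red top scene [ 0.56602859 -0.24195011  0.175     ]
yel top scene [ 0.55386196 -0.1792771   0.175     ]
(array([-0.6097, -0.6379, -0.0866]), np.float64(1.1045))
[[-0.966, 0.259, -0.001], [0.259, 0.966, -0.002], [0.0, -0.002, -1.0]]
```

>>> {"method": "drive_tool", "body": {
  "increments": [
    {"translation":[-0.03,-0.03,-0.02],"roll":0.1},
    {"translation":[-0.06,-0.06,-0.04],"roll":0.2},
    {"translation":[-0.085,-0.085,-0.06],"roll":0.3},
    {"translation":[-0.11,-0.115,-0.08],"roll":0.4},
    {"translation":[-0.135,-0.14,-0.087],"roll":0.5},
    {"translation":[-0.16,-0.165,-0.087],"roll":0.6},
    {"translation":[-0.185,-0.19,-0.087],"roll":0.7},
    {"translation":[-0.21,-0.22,-0.087],"roll":0.8},
    {"translation":[-0.235,-0.245,-0.087],"roll":0.9},
    {"translation":[-0.26,-0.27,-0.087],"roll":1.0},
    {"translation":[-0.285,-0.3,-0.087],"roll":1.1},
    {"translation":[-0.31,-0.325,-0.087],"roll":1.1045}
  ],
  "hand": 0
}}

```text
t: 1.1
eef_pos: [0.3577, 0.1351, 0.2801]
orientation: [1.988, 2.433, -0.0]
ft_force: [0.4, 0.5, -0.2]
gripper_width: 0.0852
grasp_force: 0.0
```

Run:
```python
from h import *
from bench import robot
s=robot.sense();print(s["t"],s["eef_pos"],plan(s,(.566,-.243,.28),(np.cos(.195),np.sin(.195))))
```

```text
1.1 [0.35771836 0.13507183 0.28009345] (array([-4.120e-01,  1.287e-01,  1.000e-04]), np.float64(0.0059))
```

>>> {"method": "drive_tool", "body": {
  "increments": [
    {"translation":[-0.035,0.011,0.0],"roll":0.006},
    {"translation":[-0.07,0.022,0.0],"roll":0.006},
    {"translation":[-0.105,0.033,0.0],"roll":0.006},
    {"translation":[-0.14,0.044,0.0],"roll":0.006},
    {"translation":[-0.175,0.055,0.0],"roll":0.006},
    {"translation":[-0.21,0.066,0.0],"roll":0.006},
    {"translation":[-0.245,0.077,0.0],"roll":0.006},
    {"translation":[-0.28,0.088,0.0],"roll":0.006},
    {"translation":[-0.315,0.099,0.0],"roll":0.006},
    {"translation":[-0.35,0.11,0.0],"roll":0.006},
    {"translation":[-0.385,0.12,0.0],"roll":0.006},
    {"translation":[-0.41,0.128,0.0],"roll":0.006}
  ]
}}

```text
t: 2.1
eef_pos: [0.5667, -0.2412, 0.2786]
orientation: [-1.992, -2.427, 0.001]
ft_force: [-0.8, 0.2, -0.4]
gripper_width: 0.0853
grasp_force: 0.0
```

>>> {"method": "drive_tool", "body": {
  "increments": [
    {"translation":[0,0,0],"roll":0},
    {"translation":[0,0,0],"roll":0}
  ]
}}

```text
t: 2.27
eef_pos: [0.5661, -0.2393, 0.278]
orientation: [-1.99, -2.426, 0.001]
ft_force: [-1.2, 0.3, -0.2]
gripper_width: 0.0853
grasp_force: 0.0
```

Run:
```python
from h import *
from bench import robot
s=robot.sense();print(s["t"],s["eef_pos"],plan(s,(.566,-.243,.123),(np.cos(.195),np.sin(.195))))
c=robot.read_camera("scene");a=c["img"][110:230,180:330,::-1];cv2.imwrite("pics/s1.png",cv2.resize(a,None,fx=4,fy=4,interpolation=cv2.INTER_CUBIC))
```

```text
2.2667 [ 0.56609987 -0.23930465  0.27800228] (array([-0.0041, -0.0004,  0.155 ]), np.float64(0.0017))
```

View pics/s1.png

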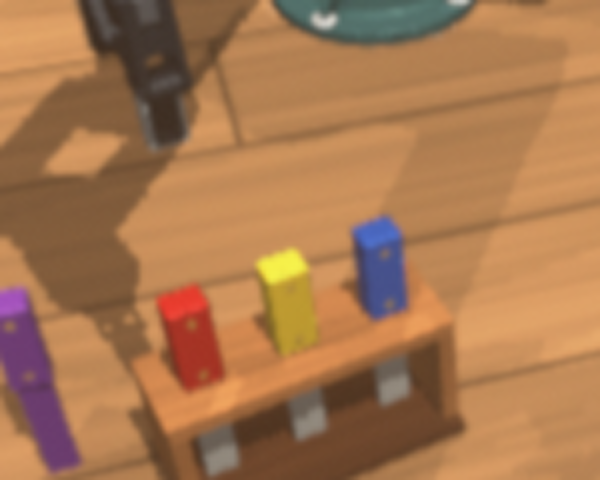

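The crop shows the red blade upright in its slot (190,340) with the gripper hovering above it; purple stands clear at the left. I descend now.

>>> {"method": "drive_tool", "body": {
  "increments": [
    {"translation":[-0.002,0,0.0],"roll":0},
    {"translation":[-0.004,0,0.02],"roll":0},
    {"translation":[-0.004,0,0.045],"roll":0},
    {"translation":[-0.004,0,0.065],"roll":0},
    {"translation":[-0.004,0,0.085],"roll":0},
    {"translation":[-0.004,0,0.1],"roll":0},
    {"translation":[-0.004,0,0.115],"roll":0},
    {"translation":[-0.004,0,0.13],"roll":0},
    {"translation":[-0.004,0,0.14],"roll":0},
    {"translation":[-0.004,0,0.15],"roll":0},
    {"translation":[-0.004,0,0.155],"roll":0},
    {"translation":[-0.004,0,0.155],"roll":0}
  ]
}}

```text
t: 3.32
eef_pos: [0.5665, -0.2415, 0.1243]
orientation: [-1.989, -2.43, 0.0]
ft_force: [0.7, 0.5, -0.5]
gripper_width: 0.0853
grasp_force: 0.0
```

Run:
```python
from h import *
from bench import robot
s=robot.sense();print(s["t"],s["eef_pos"],s["ft_force"],plan(s,(.566,-.243,.123),(np.cos(.195),np.sin(.195))))
c=robot.read_camera("scene");a=c["img"][130:250,180:330,::-1]
c2=robot.read_camera("top");b=c2["img"][190:262,335:435,::-1]
o=np.vstack([cv2.resize(a,(500,300),interpolation=cv2.INTER_CUBIC)[:,:400],cv2.resize(b,(400,288),interpolation=cv2.INTER_CUBIC)]);cv2.imwrite("pics/s2.png",o)
```

```text
3.3167 [ 0.56646787 -0.24149738  0.12428086] [ 0.65133672  0.51717836 -0.50225128] (array([-0.0014, -0.0008,  0.0013]), np.float64(0.0041))
```

View pics/s2.png

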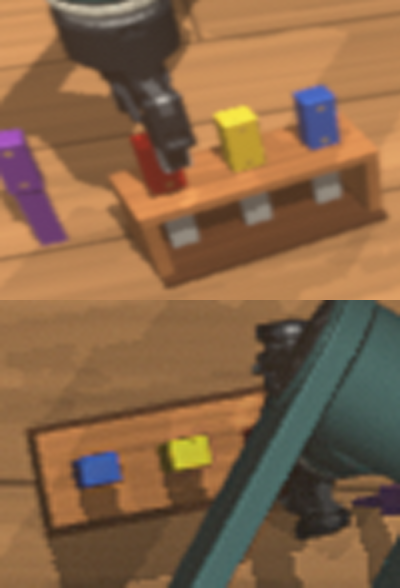

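The fingers straddle the red handle (160,165); neighbours are untouched. Close now.

>>> {"method": "drive_tool", "body": {
  "increments": [
    {"translation":[0,0,0]},
    {"translation":[0,0,0]},
    {"translation":[0,0,0]},
    {"translation":[0,0,0]},
    {"translation":[0,0,0]},
    {"translation":[0,0,0]},
    {"translation":[0,0,0]},
    {"translation":[0,0,0]},
    {"translation":[0,0,0]},
    {"translation":[0,0,0]}
  ],
  "hand": 1,
  "grip_force": 80
}}

```text
validation failed for argument at $.in...
```

>>> {"method": "drive_tool", "body": {
  "increments": [
    {"translation":[0,0,0],"roll":0},
    {"translation":[0,0,0],"roll":0},
    {"translation":[0,0,0],"roll":0},
    {"translation":[0,0,0],"roll":0},
    {"translation":[0,0,0],"roll":0},
    {"translation":[0,0,0],"roll":0},
    {"translation":[0,0,0],"roll":0},
    {"translation":[0,0,0],"roll":0},
    {"translation":[0,0,0],"roll":0},
    {"translation":[0,0,0],"roll":0}
  ],
  "hand": 1,
  "grip_force": 80
}}

```text
t: 4.25
eef_pos: [0.5672, -0.2425, 0.1259]
orientation: [1.99, 2.43, -0.0]
ft_force: [-1.4, -0.5, 3.5]
gripper_width: 0.0199
grasp_force: 80.3
```

>>> {"method": "drive_tool", "body": {
  "increments": [
    {"translation":[0,0,-0.005],"roll":0},
    {"translation":[0,0,-0.015],"roll":0},
    {"translation":[0,0,-0.03],"roll":0},
    {"translation":[0,0,-0.045],"roll":0},
    {"translation":[0,0,-0.06],"roll":0},
    {"translation":[0,0,-0.075],"roll":0},
    {"translation":[0,0,-0.09],"roll":0},
    {"translation":[0,0,-0.105],"roll":0},
    {"translation":[0,0,-0.12],"roll":0},
    {"translation":[0,0,-0.135],"roll":0},
    {"translation":[0,0,-0.15],"roll":0},
    {"translation":[0,0,-0.165],"roll":0}
  ]
}}

```text
t: 5.25
eef_pos: [0.567, -0.242, 0.291]
orientation: [-1.99, -2.43, -0.001]
ft_force: [0.5, 0.1, -2.0]
gripper_width: 0.0197
grasp_force: 79.7
```

>>> {"method": "drive_tool", "body": {
  "increments": [
    {"translation":[0,0,-0.005],"roll":0},
    {"translation":[0,0,-0.005],"roll":0},
    {"translation":[0,0,-0.005],"roll":0}
  ]
}}

```text
t: 5.5
eef_pos: [0.5671, -0.2422, 0.2949]
orientation: [-1.99, -2.43, -0.0]
ft_force: [-0.3, -1.0, -2.7]
gripper_width: 0.0192
grasp_force: 79.7
```

Run:
```python
from h import *
from bench import robot
s=robot.sense();print(s["t"],s["eef_pos"],s["ft_force"],s["gripper_width"],plan(s,(.577,.2045,.28),(np.cos(.2),np.sin(.2))))
c=robot.read_camera("scene");a=c["img"][90:240,170:370,::-1];cv2.imwrite("pics/s3.png",cv2.resize(a,None,fx=4,fy=4,interpolation=cv2.INTER_CUBIC))
```

```text
5.5 [ 0.56710405 -0.24216755  0.29490872] [-0.27229911 -1.00393371 -2.65385146] 0.01923065319499088 (array([0.4359, 0.0979, 0.0151]), np.float64(-0.0013))
```

View pics/s3.png

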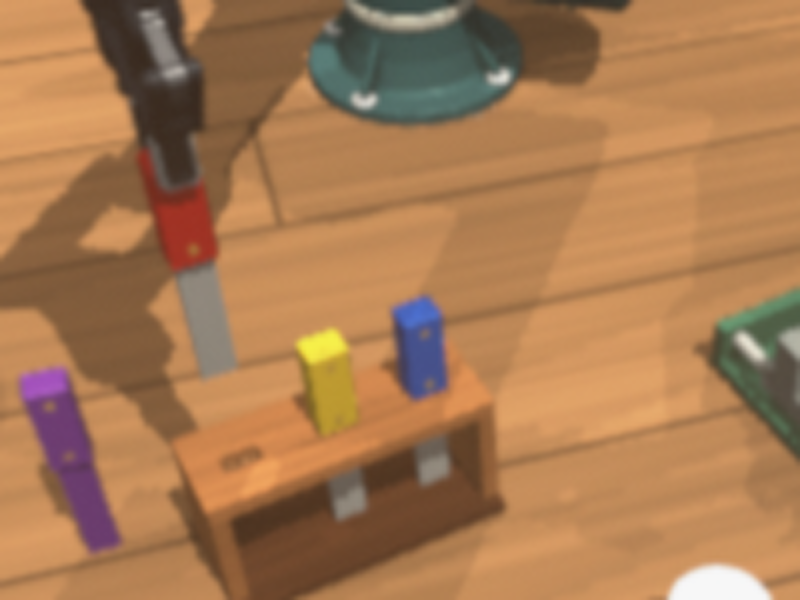

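The blade is drawn clear, tip near crop (220,372), slot empty at (240,458); the neighbours stand as before. The handle looks low in the fingers, so I measure the tip height.

Run:
```python
from h import *
from bench import robot
for i in range(2):
    s=robot.sense();c=robot.read_camera("scene")
    if i: break
m=mask(c["img"],(0,150,60),(6,255,255),(195,110,240,175));ys,xs=np.nonzero(m);print("red rows",ys.min(),ys.max(),xs.mean())
x,y,_=s["eef_pos"]
for z in np.arange(.13,.36,.01): print(round(z,2),proj(c,[(x,y,z)]).round(1)[0],end=" ")
print(s["eef_pos"],s["ft_force"],s["gripper_width"])
```

```text
red rows 128 157 214.78823529411764
0.13 [228.7 197.2] 0.14 [228.1 194.5] 0.15 [227.4 191.7] 0.16 [226.7 188.9] 0.17 [226. 186.] 0.18 [225.3 183.1] 0.19 [224.5 180.2] 0.2 [223.8 177.2] 0.21 [223.  174.1] 0.22 [222.3 171. ] 0.23 [221.5 167.9] 0.24 [220.7 164.7] 0.25 [219.9 161.4] 0.26 [219.  158.1] 0.27 [218.2 154.7] 0.28 [217.3 151.3] 0.29 [216.5 147.8] 0.3 [215.6 144.2] 0.31 [214.7 140.5] 0.32 [213.7 136.8] 0.33 [212.8 133. ] 0.34 [211.8 129.2] 0.35 [210.8 125.3] [ 0.56671178 -0.24202222  0.2936326 ] [ 0.29533899 -0.02209246 -1.37292776] 0.01948805415050419
```

The tip is at about z 0.179, as expected for a slip-free grip. I raise it to clear the neighbours and carry it over.

>>> {"method": "drive_tool", "body": {
  "increments": [
    {"translation":[0,0,-0.02],"roll":0},
    {"translation":[0,0,-0.04],"roll":0},
    {"translation":[0.015,0.0035,-0.045],"roll":0},
    {"translation":[0.04,0.009,-0.045],"roll":0},
    {"translation":[0.07,0.016,-0.045],"roll":0},
    {"translation":[0.1,0.0225,-0.045],"roll":0},
    {"translation":[0.13,0.029,-0.045],"roll":0},
    {"translation":[0.16,0.036,-0.045],"roll":0},
    {"translation":[0.19,0.043,-0.045],"roll":0},
    {"translation":[0.22,0.049,-0.045],"roll":0},
    {"translation":[0.25,0.056,-0.045],"roll":0},
    {"translation":[0.28,0.063,-0.045],"roll":0}
  ]
}}

```text
t: 6.65
eef_pos: [0.5728, 0.0469, 0.3393]
orientation: [-1.989, -2.43, 0.001]
ft_force: [-0.0, 0.4, -1.4]
gripper_width: 0.0199
grasp_force: 79.7
```

>>> {"method": "drive_tool", "body": {
  "increments": [
    {"translation":[0.03,0.0067,0],"roll":0},
    {"translation":[0.06,0.0135,0],"roll":0},
    {"translation":[0.09,0.02,0],"roll":0},
    {"translation":[0.115,0.026,0],"roll":0},
    {"translation":[0.135,0.03,0],"roll":0},
    {"translation":[0.15,0.034,0],"roll":0},
    {"translation":[0.156,0.035,0],"roll":0},
    {"translation":[0.156,0.035,0],"roll":0},
    {"translation":[0.156,0.035,0],"roll":0},
    {"translation":[0.156,0.035,0],"roll":0}
  ]
}}

```text
t: 7.48
eef_pos: [0.5773, 0.2033, 0.3404]
orientation: [1.992, 2.429, -0.001]
ft_force: [0.8, 0.9, -0.9]
gripper_width: 0.0198
grasp_force: 79.7
```

Run:
```python
from h import *
from bench import robot
s=robot.sense();print(s["t"],s["eef_pos"],s["ft_force"],s["gripper_width"],plan(s,(.577,.2045,.28),(np.cos(.2),np.sin(.2))))
c=robot.read_camera("scene");a=c["img"][90:230,310:460,::-1]
c2=robot.read_camera("top");b=c2["img"][165:265,200:300,::-1]
o=np.hstack([cv2.resize(a,(450,420),interpolation=cv2.INTER_CUBIC),cv2.resize(b,(350,350),interpolation=cv2.INTER_CUBIC)[:420] if 0 else cv2.copyMakeBorder(cv2.resize(b,(350,350),interpolation=cv2.INTER_CUBIC),0,70,0,0,cv2.BORDER_CONSTANT)]);cv2.imwrite("pics/s4.png",o)
```

```text
7.4833 [0.57726861 0.20331244 0.3403675 ] [ 0.78019765  0.88098249 -0.91231815] 0.01975062133762099 (array([ 0.0012, -0.    ,  0.0604]), np.float64(-0.0031))
```

View pics/s4.png

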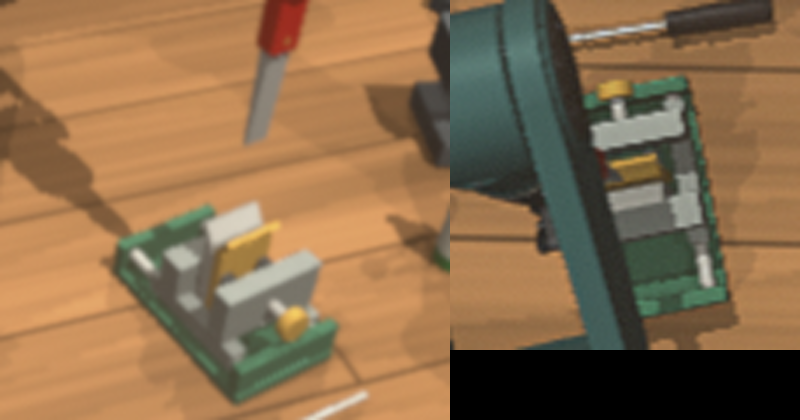

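The blade hangs above the funnel, tip at crop (256,142); the brass flare's top edge runs (222,243)-(280,224). I check both against the projections.

Run:
```python
from h import *
import pickle
c=pickle.load(open("c0.pkl","rb"))["scene"]
for p in((.5773,.2033,.2255),(.5773,.2033,.3205),(.5956,.2081,.133),(.5585,.1991,.133)): print(p,((proj(c,[p])[0]-(310,90)+.5)*3).round(1))
f=lambda u:[(u[0]/3+310-.5,u[1]/3+90-.5)]
print(onz(c,f((251,233.5)),.133))
```

```text
(0.5773, 0.2033, 0.2255) [258.4 141.5]
(0.5773, 0.2033, 0.3205) [278.2  46.4]
(0.5956, 0.2081, 0.133) [255.3 233.1]
(0.5585, 0.1991, 0.133) [228.9 209.5]
[[0.59490573 0.20404094 0.133     ]]
```

>>> {"method": "drive_tool", "body": {
  "increments": [
    {"translation":[0.0,0,0.015],"roll":0},
    {"translation":[0.0,0,0.035],"roll":0},
    {"translation":[0.0,0,0.05],"roll":0},
    {"translation":[0,0,0.06],"roll":0},
    {"translation":[0,0,0.07],"roll":0},
    {"translation":[0,0,0.08],"roll":0},
    {"translation":[0,0,0.09],"roll":0},
    {"translation":[0,0,0.1],"roll":0},
    {"translation":[0,0,0.106],"roll":0},
    {"translation":[0,0,0.112],"roll":0},
    {"translation":[0,0,0.116],"roll":0},
    {"translation":[0,0,0.118],"roll":0}
  ]
}}

```text
t: 8.58
eef_pos: [0.5771, 0.2045, 0.2217]
orientation: [-1.99, -2.431, 0.0]
ft_force: [0.3, -0.5, -1.4]
gripper_width: 0.0198
grasp_force: 79.7
```

>>> {"method": "drive_tool", "body": {
  "increments": [
    {"translation":[0,0,0.002],"roll":0},
    {"translation":[0,0,0.004],"roll":0},
    {"translation":[0,0,0.004],"roll":0},
    {"translation":[0,0,0.004],"roll":0}
  ]
}}

```text
t: 8.92
eef_pos: [0.5772, 0.2045, 0.2183]
orientation: [-1.99, -2.431, 0.0]
ft_force: [0.4, 0.1, -1.5]
gripper_width: 0.0197
grasp_force: 79.7
```

>>> {"method": "drive_tool", "body": {
  "increments": [
    {"translation":[0,0,0.001],"roll":0},
    {"translation":[0,0,0.002],"roll":0},
    {"translation":[0,0,0.003],"roll":0},
    {"translation":[0,0,0.004],"roll":0}
  ]
}}

```text
t: 9.25
eef_pos: [0.5772, 0.2045, 0.2143]
orientation: [1.99, 2.43, 0.0]
ft_force: [0.2, 0.3, -1.5]
gripper_width: 0.02
grasp_force: 79.7
```

>>> {"method": "drive_tool", "body": {
  "increments": [
    {"translation":[0,0,0.001],"roll":0},
    {"translation":[0,0,0.002],"roll":0},
    {"translation":[0,0,0.003],"roll":0},
    {"translation":[0,0,0.004],"roll":0}
  ]
}}

```text
t: 9.58
eef_pos: [0.5772, 0.2045, 0.2103]
orientation: [1.99, 2.431, 0.0]
ft_force: [0.5, 0.6, -0.9]
gripper_width: 0.0197
grasp_force: 79.8
```

>>> {"method": "drive_tool", "body": {
  "increments": [
    {"translation":[0,0,0.001],"roll":0},
    {"translation":[0,0,0.002],"roll":0},
    {"translation":[0,0,0.003],"roll":0},
    {"translation":[0,0,0.004],"roll":0}
  ]
}}

```text
t: 9.92
eef_pos: [0.5773, 0.2046, 0.2071]
orientation: [1.99, 2.43, 0.002]
ft_force: [-0.2, -0.2, 1.7]
gripper_width: 0.0194
grasp_force: 80.2
```

>>> {"method": "drive_tool", "body": {
  "increments": [
    {"translation":[0,0,0.001],"roll":0},
    {"translation":[0,0,0.002],"roll":0},
    {"translation":[0,0,0.003],"roll":0},
    {"translation":[0,0,0.004],"roll":0}
  ]
}}

```text
t: 10.25
eef_pos: [0.5774, 0.2046, 0.2028]
orientation: [1.99, 2.43, 0.002]
ft_force: [-0.3, 0.7, 3.6]
gripper_width: 0.0197
grasp_force: 80.2
```

>>> {"method": "drive_tool", "body": {
  "increments": [
    {"translation":[0,0,0.001],"roll":0},
    {"translation":[0,0,0.002],"roll":0},
    {"translation":[0,0,0.003],"roll":0},
    {"translation":[0,0,0.004],"roll":0}
  ]
}}

```text
t: 10.58
eef_pos: [0.5774, 0.2046, 0.1987]
orientation: [1.99, 2.43, 0.001]
ft_force: [0.4, 0.4, 5.0]
gripper_width: 0.0198
grasp_force: 80.4
```

Both plates were touched near TCP z 0.209 and the drag is now 6.4 N, which fits about 0.85 mm; 6 mm more.

>>> {"method": "drive_tool", "body": {
  "increments": [
    {"translation":[0,0,0.001],"roll":0},
    {"translation":[0,0,0.002],"roll":0},
    {"translation":[0,0,0.003],"roll":0},
    {"translation":[0,0,0.004],"roll":0},
    {"translation":[0,0,0.005],"roll":0},
    {"translation":[0,0,0.006],"roll":0}
  ]
}}

```text
t: 11.08
eef_pos: [0.5774, 0.2046, 0.1929]
orientation: [1.99, 2.43, 0.002]
ft_force: [-0.1, 0.7, 7.0]
gripper_width: 0.0196
grasp_force: 80.6
```

>>> {"method": "drive_tool", "body": {
  "increments": [
    {"translation":[0,0,0],"roll":0},
    {"translation":[0,0,0],"roll":0},
    {"translation":[0,0,0],"roll":0},
    {"translation":[0,0,0],"roll":0},
    {"translation":[0,0,0],"roll":0},
    {"translation":[0,0,0],"roll":0}
  ]
}}

```text
t: 11.58
eef_pos: [0.5774, 0.2046, 0.1926]
orientation: [1.99, 2.43, 0.001]
ft_force: [0.8, -0.2, 4.8]
gripper_width: 0.0197
grasp_force: 80.6
```

Run:
```python
from h import *
from bench import robot
s=robot.sense();print(s["t"],s["eef_pos"],s["ft_force"],s["torque"],s["gripper_width"],plan(s,(.577,.2045,.19),(np.cos(.2),np.sin(.2))))
c=robot.read_camera("scene");a=c["img"][90:230,320,None] if 0 else c["img"][90:230,320:460,::-1]
cv2.imwrite("pics/s5.png",cv2.resize(a,(560,560),interpolation=cv2.INTER_CUBIC))
```

```text
11.5833 [0.57739347 0.20457095 0.19264327] [ 0.8260405  -0.1750114   4.77510788] [ 0.04910062 -0.06736097  0.08103287] 0.019743200315617895 (array([ 0.    , -0.0004,  0.0026]), np.float64(-0.0014))
```

View pics/s5.png

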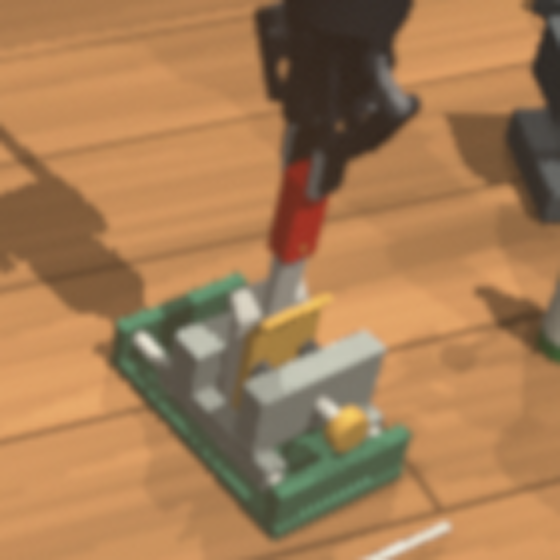

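The blade stands upright between the plates, entering the funnel at about crop (285,290), still held by the handle. The 8.4 N drag while it slid fits about 1.3 mm of spring travel, so I hand in.

```bash
python3 -c "
from bench import robot
print(robot.close_job())"
```

```text
the job is handed in; nothing more can be done
None
```

I handed in the job at about 11.6 s with the red blade still gripped, upright and still between the clamp plates. Its tip is about 37 mm below the lips and the spring plate is pushed back roughly 1.3 mm, estimated from depth and drag; the hand-in returned no verdict.

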